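# Centre the wobbly cactus figure on its display plinth

### The arm

A 6-joint arm with a two-finger parallel gripper is mounted at the origin on the work surface. World frame = base frame: x ahead of the robot, y to its left, z up, the work surface at z = 0. Lengths are in m, angles in degrees, forces in N, time in s.
With the tool pointing down it reaches from about 0.25 to 0.775 m from the base axis. Payload 4 kg.
Tool frame: the origin (TCP) lies on the centre line of the jaws, within the pads' length; the fingertips stand 14 mm ahead of it and the grasp point (between the pads) lies 5 mm behind it; z points along the fingers, y is the direction in which the jaws open and shut (so a half turn about z gives the same grasp; the last joint's range is limited). The gripper opens to 85 mm and grips with 20 to 120 N. Pads are 22 mm wide; open, the fingers measure 114 mm over their backs; the gripper's body (76 mm by 85 mm) begins 54 mm behind the grasp point. The pads swing forward as they close: fully open they stand 13 mm farther back than shut.
Start: joints at [68.004, 4.996, 78.535, -0, 96.463, -5.907], TCP at [0.152, 0.528, 0.245] pointing down, gripper open.
Joint ranges: [-177.83, 177.83], [-43.37, 116.18], [15.69, 146.23], [-61.86, 241.86], [9.47, 152.12], [-147.06, 147.06]. Speed limits (degrees/s): [159.86, 159.86, 180, 180, 180, 180].

### API

Orientations are given as [roll, pitch, yaw] about the fixed x, y, z axes, in that order (R = Rz(yaw) Ry(pitch) Rx(roll)).
In Python, from station import * gives the robot as it stands.
- The arm moves only by the tool drive_tool, never from a script. Its argument "moves" is a list of rows, each an object of numbers: "tx", "ty", "tz": the shift along the tool's x, y, z in mm; "rx", "ry", "rz": the turn, a rotation vector about the tool's x, y, z in rad; "gripper": the gripper command: -1 is shut, 1 is fully open, values between are in proportion. A call has 1 to 10 rows; each row shifts and turns the commanded pose from where the row before left it, along the tool's axes as they then stand; what a row does not reach is not made up. A row lasts 1/8 s, in which the tool goes at most 62.5 mm and 10.7 degrees, less where a joint would pass 70% of its speed; a pose out of reach is approached as far as the arm can. A call is refused whole if a number of a shift passes 62.5 or a number of a turn 0.188, either way. A call with a gripper value outside its range is refused whole. The fingers move at their own pace and stop on an object; "force" is the grip in N (left out, the last holds). Time passes only in rows, so rows that do not move let the fingers close. It gives the time, the measured TCP pose, the force and the opening at its end, in the units of the state.
- read_state(): the state, without advancing time (a new reading comes with each control period).
- capture(name): name is "scene" or "top" or "wrist"; returns a dict with "frame" (384x512x3 uint8, red, green, blue), "mtx" (3x3 intrinsics, pixels), "k1" (the pictures are not rectified: a ray, as slopes to the right and down, at radius r is drawn at 1 + k1 r^2 times it, then the intrinsics apply), "position" and "rotation" of the camera in the world. Camera axes: x right, y down, z forward; pixel columns grow to the right and rows downward; lengths in m; the calibration is good to about 2 mm. A picture is of the moment at which its call begins. There is no depth.
- hand_in(): hands the job in, once; it reports no verdict.
Trained networks look in a picture, given as the dict that the camera call returned (one of the last four; its "shot" number tells which), for a name from the list of things; names that differ only in an ending like _2 or _b are one class to them, and where a whole thing is asked for, a point or a joint stands for the part that bears it (a point fixed in the world has none). Each returns a list of dicts, best first, with "conf" (0 to 1); they miss things now and then, are a little off and sometimes report something else, mostly with a low value. They report only what shows in the picture. A call takes as long as a camera call. They do not tell look-alikes from the thing itself.
- spot_in(picture, label): "extent" ([centre column, centre row, width, height] in pixels, round what is visible of it).
- outline_of(picture, label): "region" (384x512 bool, what is visible of it) and "extent" ([centre column, centre row, width, height] in pixels, round what is visible of it).
- spot_point(picture, label): "point" ([row, column] in pixels: a listed point, or the origin of a listed thing).
The state is a dict: "time": time; "qpos": joint angles; "joint_velocities": joint speeds; "joint_efforts": joint torques, N m; "tcp_pos": TCP position; "eef_rot": TCP orientation; "contact_force": force on the tool from outside, world axes, zero at the start; "moment": the same for the moment, N m; "width": finger opening in m.
Only numpy, scipy, OpenCV 4.12 (cv2) and the standard library are available. Lean on these libraries where they do the work, as an engineer would, in place of code of your own. Each camera call takes 0.05 s, during which the arm holds its last target.

### The job

The little ceramic cactus stands off-centre on the round wooden top of its display plinth. Nudge it with light taps of the fingertips until it stands upright in the middle of that wooden top, without gripping or lifting it and without knocking it over, and then draw the hand clear. Push gently, and leave the plinth and everything else on the console where it is.

Things in the scene. Friction and masses are not known exactly. Their poses are not given: they have to be found in the camera images.
- cactus: ceramic cactus figure, 110-220 g, 71 mm high. White round pot 46 mm across, wall upright from 10 to 30 mm above its underside, drawn in below to a flat foot 22 mm across: wobbles, tips if pushed high or hard; push the pot wall 10 to 20 mm up. Green stem above, two short arms along own +-y, all within 23 mm of the axis. Slides (friction about 0.4), stops where left. Origin: centre of the foot's underside, z up
- plinth: display plinth, one loose piece of 0.6 kg: a clear acrylic block 90 x 90 x 26 mm with a round wooden coaster fixed flat on it, 104 mm across and 10 mm thick, overall height 36 mm. Origin: centre of its underside, on the console; x and y along the block's sides, z up. It may stand at any yaw
- plinth_top (a point): centre of the flat upper face of the plinth's round wooden top, 36 mm above the console: the cactus's foot belongs here
- controller: purple plastic hand controller, a flat slab 120 (own x) x 50 x 24 mm with a round dial. Bystander; origin under its centre
- pillbox: shut stainless steel pillbox with hinged lid, 44 x 64 x 18 mm. Bystander; origin under its centre
- coasters: two spare round wooden coasters lying flat on each other on the console, 92 mm across, 16 mm high. Bystander; origin under its centre
- candle: closed amber glass candle jar, 60 mm across, 70 mm high. Bystander; origin under its centre
- bowl: small empty ceramic bowl, 96 mm across, 38 mm high. Bystander; origin under its centre
- tumbler: empty drinking glass, 68 mm across, 85 mm high. Bystander; origin under its centre
- book: closed book lying flat, 200 (own x) x 140 x 24 mm. Bystander; origin under its centre
Not all that is in view belongs to the job. Leave any red look-alike of the cactus alone. What is shaped like the plinth but green is not meant.

How it is judged:
By the outcome, as a careful person would: the job done as asked, in the order asked, and still so for the second after the job is handed in, with the robot touching nothing.
It also fails if it takes over 58 s, if anything falls off the work surface, if the arm or the gripper's body presses on something with over 40 N, if the wrist force passes 120 N, or if a joint passes its speed limit or range.

## Working session

There is one attempt and no reset: what is moved stays moved. The work goes in short steps, Python scripts to look and compute and a tool call to move; the robot and the scene stay as the last step left them, time stands still between calls to the robot, and variables do not carry over. Pictures are saved under pics/ and viewed, and the job is handed in when it is done.

Besides the shell and the picture viewer there is one more tool, called as a command line: name --argument value ..., lists and objects as JSON in quotes. drive_tool: Moves the arm, as the interface text tells. Its arguments: {"type":"object","properties":{"moves":{"type":"array","items":{"type":"object","properties":{"tx":{"type":"number"},"ty":{"type":"number"},"tz":{"type":"number"},"rx":{"type":"number"},"ry":{"type":"number"},"rz":{"type":"number"},"gripper":{"type":"number"}}}},"force":{"type":"number"}},"required":["moves"]}

```bash
mkdir -p pics; ls; cat > h.py <<'E'
from station import *
import numpy as np, cv2
def save(p,n): cv2.imwrite('pics/'+n+'.png',cv2.cvtColor(p['frame'],cv2.COLOR_RGB2BGR))
def ray(p,u,v):
    K=np.array(p['mtx']);d=np.array([(u-K[0,2])/K[0,0],(v-K[1,2])/K[1,1]])
    s=d.copy()
    for _ in range(20): s=d/(1+p['k1']*(s@s))
    return np.array(p['position']),np.array(p['rotation'])@np.array([s[0],s[1],1])
def onz(p,u,v,z):
    o,d=ray(p,u,v);return o+d*(z-o[2])/d[2]
def proj(p,X):
    c=np.array(p['rotation']).T@(np.array(X)-np.array(p['position']));s=c[:2]/c[2];s=s*(1+p['k1']*(s@s));K=np.array(p['mtx'])
    return np.array([K[0,0]*s[0]+K[0,2],K[1,1]*s[1]+K[1,2]])
E
python3 - <<'E'
from h import *
for n in ['scene','top']:
    p=capture(n);save(p,n+'0');print(n,p['position'],np.round(p['rotation'],3).tolist(),p['mtx'][0])
    for l in ['cactus','plinth','plinth_top']:
        print(l,[(np.round(d['extent'],1).tolist(),round(d['conf'],2)) for d in spot_in(p,l)] if l!='plinth_top' else '',[(np.round(d['point'],1).tolist(),round(d['conf'],2)) for d in spot_point(p,l)])
print(read_state())
E
```

```text
pics
scene [0.95462288 0.69994552 0.75382785] [-129.74, -1.02, 151.342] [413.70358648   0.         249.00993622]
cactus [([319.8, 232.9, 21.4, 27.6], 0.97), ([267.0, 203.1, 20.8, 29.4], 0.64), ([293.6, 245.8, 16.9, 29.2], 0.57)] [([212.2, 267.5], 0.95), ([241.8, 317.7], 0.77), ([269.2, 199.8], 0.64), ([256.7, 290.4], 0.59)]
plinth [([263.7, 212.6, 41.4, 31.3], 0.86), ([319.9, 196.6, 40.9, 36.5], 0.56)] [([219.0, 265.8], 0.88), ([197.8, 315.0], 0.65)]
plinth_top  [([191.2, 316.6], 0.83), ([208.1, 261.8], 0.71)]
top [ 0.38838303 -0.03577886  1.20956361] [-171.197, 0.438, -91.237] [357.0857399    0.         252.39484986]
cactus [([231.7, 203.1, 10.0, 11.1], 0.64), ([196.0, 204.1, 16.6, 11.7], 0.61), ([198.2, 229.4, 11.0, 14.4], 0.55)] [([202.6, 230.1], 0.66), ([237.1, 130.3], 0.66), ([203.5, 197.5], 0.52), ([229.3, 201.3], 0.49)]
plinth [([240.0, 253.5, 34.7, 38.4], 0.85), ([239.2, 205.3, 32.1, 34.8], 0.84), ([213.6, 142.1, 31.1, 32.6], 0.17)] [([203.9, 236.7], 0.61), ([250.9, 239.8], 0.57)]
plinth_top  [([201.5, 238.5], 0.8), ([252.0, 235.4], 0.62)]
{'time': 0.6, 'qpos': array([ 6.80038944e+01,  4.99372568e+00,  7.85327665e+01,  4.29052540e-04,
        9.64634174e+01, -5.90796177e+00]), 'joint_velocities': array([-0.06584808, -0.0755042 ,  0.04897686,  0.00570121,  0.0574785 ,
        0.00406485]), 'joint_efforts': array([-8.91801919e-04, -3.51446235e+01, -3.13269782e+01, -1.84654718e-04,
        2.73715741e-04, -7.83772300e-07]), 'tcp_pos': array([0.15243258, 0.52848117, 0.24538711]), 'eef_rot': array([1.79989919e+02, 6.14563862e-04, 1.63911904e+02]), 'contact_force': array([ 0.37707373, -0.57739213,  0.17221904]), 'moment': array([-0.01306819,  0.00839753, -0.02329647]), 'width': 0.08548084871784915}
```

```bash
python3 - <<'E'
s=open('h.py').read()
s=s.replace("np.array(p['rotation'])","RM(p)").replace("def ray","from scipy.spatial.transform import Rotation as Ro\ndef RM(p):return Ro.from_euler('xyz',p['rotation'],degrees=True).as_matrix()\ndef ray",1)
open('h.py','w').write(s)
E
python3 - <<'E'
from h import *
for n,b in [('scene',(190,150,190,142)),('top',(110,150,190,142))]:
    im=cv2.imread(f'pics/{n}0.png');x,y,w,h=b
    cv2.imwrite(f'pics/{n}0c.png',cv2.resize(im[y:y+h,x:x+w],None,fx=4,fy=4,interpolation=cv2.INTER_CUBIC))
E
```

```text
(no output)
```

View pics/scene0.png

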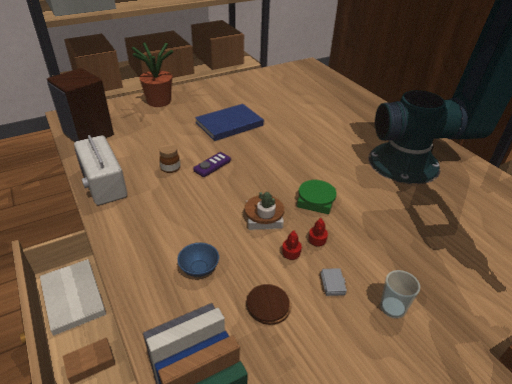

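View pics/top0.png

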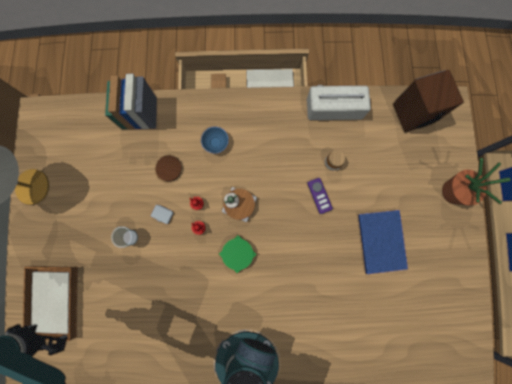

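View pics/scene0c.png

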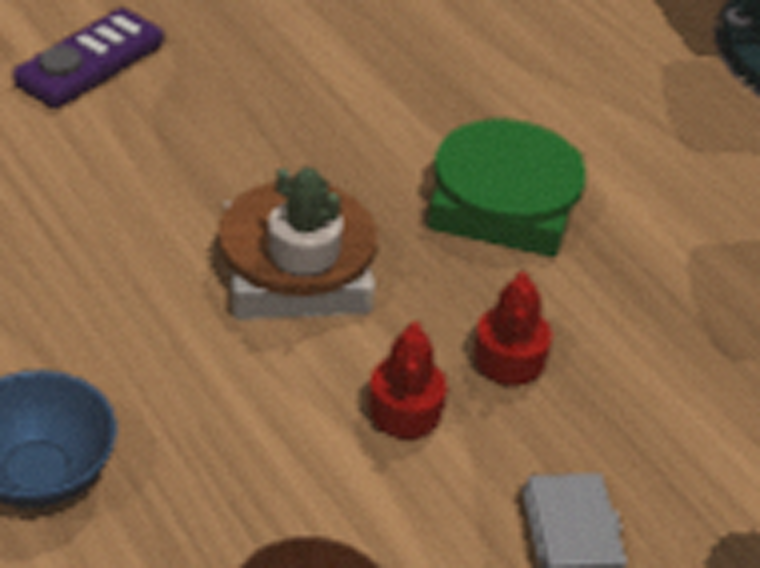

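View pics/top0c.png

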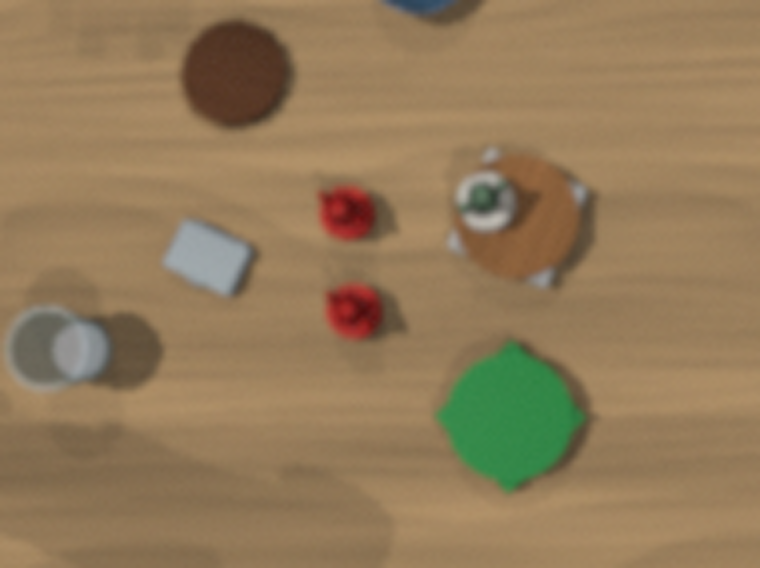

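```bash
cat >> h.py <<'E'
def obs(p,near=None):
    """outline coaster+pot"""
    r={}
    for l in ['cactus','plinth']:
        r[l]=[(np.round(d['extent'],1).tolist(),round(d['conf'],2),d['region']) for d in outline_of(p,l)]
    return r
E
python3 - <<'E'
from h import *
for n in ['scene','top']:
    p=capture(n)
    for l,d in obs(p).items():
        for e,c,r in d: print(n,l,e,c,r.sum(),np.round(p['frame'][r].mean(0)))
    print(onz(p,*({'scene':(263.5,208.8),'top':(239.3,204)}[n]),.036))
    print('pot rim centre',onz(p,*({'scene':(190+305/4,150+222/4),'top':(110+486/4,150+201/4)}[n]),.066))
    f=p['frame'].astype(int); 
    x,y,w,h={'scene':(240,188,50,44),'top':(220,184,42,42)}[n]
    hsv=cv2.cvtColor(p['frame'],cv2.COLOR_RGB2HSV)
    for (u,v) in {'scene':[(248,208),(265,216),(267,203),(235,225)],'top':[(245,208),(231,205),(231,199),(225,225)]}[n]: print(u,v,p['frame'][v,u],hsv[v,u])
E
```

```text
scene cactus [293.1, 246.6, 16.8, 26.8] 0.97 372 [103.  29.  23.]
scene cactus [267.1, 205.6, 19.1, 28.7] 0.87 458 [96. 87. 73.]
scene cactus [318.5, 230.3, 17.3, 30.7] 0.7 395 [100.  30.  23.]
scene plinth [264.6, 211.7, 40.9, 30.6] 0.91 896 [106.  78.  58.]
scene plinth [318.1, 195.0, 39.1, 37.6] 0.56 1066 [45. 90. 42.]
scene plinth [401.6, 296.3, 38.8, 48.8] 0.21 1346 [108. 107. 100.]
[0.52511717 0.01939349 0.036     ]
pot rim centre [0.53064736 0.04026603 0.066     ]
248 208 [126  78  50] [ 11 154 126]
265 216 [105  95  89] [ 11  39 105]
267 203 [50 53 40] [37 63 53]
235 225 [152 116  81] [ 15 119 152]
top cactus [230.9, 202.0, 17.0, 11.4] 0.72 169 [124. 124. 113.]
top cactus [199.1, 227.2, 17.1, 14.0] 0.58 169 [132.  45.  39.]
top plinth [237.2, 205.1, 38.1, 35.1] 0.67 676 [132.  98.  68.]
top plinth [239.9, 255.0, 38.9, 34.7] 0.56 833 [ 54. 134.  72.]
[0.51789349 0.01368988 0.036     ]
pot rim centre [0.52729962 0.03740634 0.066     ]
245 208 [138  96  61] [ 14 142 138]
231 205 [183 178 170] [ 18  18 183]
231 199 [ 80 100  80] [ 60  51 100]
225 225 [151 123  87] [ 17 108 151]
```

```bash
python3 - <<'E'
from h import *
p=capture('wrist');s=read_state();print(p['position'],p['rotation'],p['mtx'],p['k1'])
R=Ro.from_euler('xyz',s['eef_rot'],degrees=True).as_matrix()
print(R,'cam in tool',R.T@(p['position']-s['tcp_pos']),R.T@RM(p))
E
```

```text
[0.08026543 0.54825691 0.37353865] [ 1.63196227e+02 -2.30016874e-03  7.38646046e+01] [[333.216674     0.         258.50932419]
 [  0.         333.216674   193.06916139]
 [  0.           0.           1.        ]] -0.011437127316203657
[[-9.60831906e-01  2.77131816e-01  6.70058469e-05]
 [ 2.77131823e-01  9.60831897e-01  1.33817680e-04]
 [-2.72962185e-05  1.47145749e-04 -9.99999989e-01]] cam in tool [ 0.07482893 -0.00096751 -0.12816291] [[-8.08056895e-04 -9.57308032e-01 -2.89068639e-01]
 [ 9.99999668e-01 -7.42622811e-04 -3.36037299e-04]
 [ 1.07022240e-04 -2.89068815e-01  9.57308314e-01]]
```

drive_tool --moves '[{"tx":-40,"ty":-24,"gripper":-1},{"tx":-50,"ty":-30,"gripper":-1},{"tx":-50,"ty":-30,"gripper":-1},{"tx":-50,"ty":-30,"gripper":-1},{"tx":-50,"ty":-30,"gripper":-1},{"tx":-50,"ty":-30,"gripper":-1},{"tx":-50,"ty":-30,"gripper":-1},{"tx":-50,"ty":-30,"gripper":-1},{"tx":-50,"ty":-30,"gripper":-1},{"tx":-50,"ty":-30,"gripper":-1}]' --force 20

```text
$.moves[0]: bad value
```

drive_tool --moves '[{"gripper":-1},{"gripper":-1},{"gripper":-1}]'

```text
$.moves[0]: bad value
```

```bash
python3 - <<'E'
from h import *
p=capture('wrist');save(p,'w1');s=read_state();print(s['time'],s['tcp_pos'],s['eef_rot'],s['width'])
for l in ['cactus','plinth_top']:
  print(l,[(np.round(d['point'],1).tolist(),round(d['conf'],2),onz(p,d['point'][1],d['point'][0],.036).round(4)) for d in spot_point(p,l)])
E
```

```text
1.0 [0.15241743 0.52847235 0.24533542] [1.79995775e+02 2.06134749e-03 1.63914061e+02] 0.08542060542502977
cactus []
plinth_top []
```

View pics/w1.png

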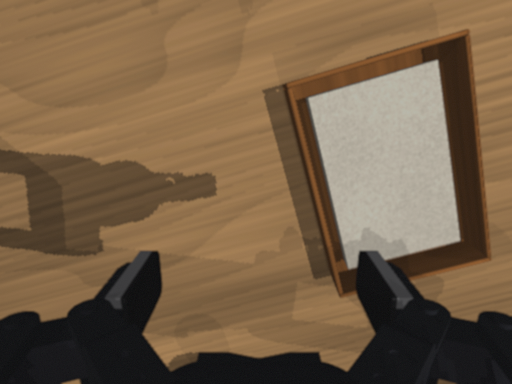

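drive_tool --moves '[{"tx":-40,"ty":-24,"tz":0,"rx":0,"ry":0,"rz":0,"gripper":-1}]' --force 20

```text
time: 1.23
tcp_pos: [0.1832, 0.4952, 0.2449]
eef_rot: [180.0, -0.0, 164.2]
contact_force: [1.0, -0.5, -0.1]
width: 0.0697
```

All keys are required.

drive_tool --moves '[{"tx":-50,"ty":-30,"tz":0,"rx":0,"ry":0,"rz":0,"gripper":-1},{"tx":-50,"ty":-30,"tz":0,"rx":0,"ry":0,"rz":0,"gripper":-1},{"tx":-50,"ty":-30,"tz":0,"rx":0,"ry":0,"rz":0,"gripper":-1},{"tx":-50,"ty":-30,"tz":0,"rx":0,"ry":0,"rz":0,"gripper":-1},{"tx":-50,"ty":-30,"tz":0,"rx":0,"ry":0,"rz":0,"gripper":-1},{"tx":-50,"ty":-30,"tz":0,"rx":0,"ry":0,"rz":0,"gripper":-1},{"tx":-50,"ty":-30,"tz":0,"rx":0,"ry":0,"rz":0,"gripper":-1},{"tx":-50,"ty":-30,"tz":0,"rx":0,"ry":0,"rz":0,"gripper":-1},{"tx":-50,"ty":-30,"tz":0,"rx":0,"ry":0,"rz":0,"gripper":-1},{"tx":0,"ty":0,"tz":0,"rx":0,"ry":0,"rz":0,"gripper":-1}]' --force 20

```text
time: 2.48
tcp_pos: [0.5436, 0.1069, 0.2443]
eef_rot: [-179.9, -0.0, 163.6]
contact_force: [-0.2, 0.2, -0.3]
width: 0.0001
```

```bash
python3 - <<'E'
from h import *
p=capture('wrist');save(p,'w2');s=read_state();print(s['time'],s['tcp_pos'],s['eef_rot'],s['width'],s['contact_force'])
for l in ['cactus','plinth_top']:
  print(l,[(np.round(d['point'],1).tolist(),round(d['conf'],2),onz(p,d['point'][1],d['point'][0],.036).round(4)) for d in spot_point(p,l)])
E
```

```text
2.525 [0.5424013  0.1087671  0.24459588] [-1.79991305e+02 -8.84389166e-02  1.63723084e+02] -6.289163637182363e-06 [-0.30209724  0.47708604 -0.30343672]
cactus [([60.6, 273.1], 0.71, array([0.4476, 0.1483, 0.036 ])), ([135.1, 298.1], 0.69, array([0.5219, 0.1534, 0.036 ])), ([172.3, 190.0], 0.63, array([0.5272, 0.0364, 0.036 ]))]
plinth_top [([169.8, 166.2], 0.92, array([0.5177, 0.0137, 0.036 ]))]
```

View pics/w2.png

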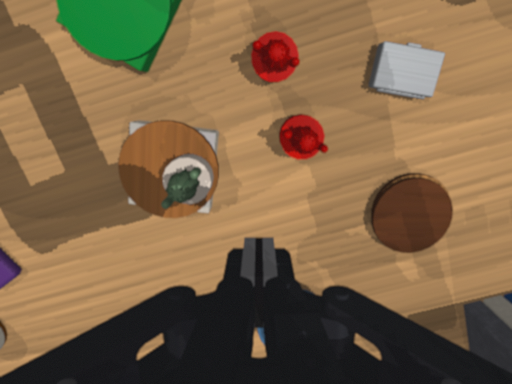

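```bash
cat >> h.py <<'E'
from scipy.ndimage import map_coordinates
def circ(p,c,r,z,n=180):
    t=np.linspace(0,2*np.pi,n,endpoint=False)
    return np.array([proj(p,[c[0]+r*np.cos(a),c[1]+r*np.sin(a),z]) for a in t])
def samp(img,q): return map_coordinates(img,[q[:,1],q[:,0]],order=1)
def fit(img,p,c0,r,z,sign,rng=.012,d=.0015):
    # sign*(inside-outside) maximised, saturating
    best=None
    for st in [.002,.0005]:
        c0=best[1] if best else np.array(c0); w=rng if best is None else .002
        best=None
        for dx in np.arange(-w,w+1e-9,st):
            for dy in np.arange(-w,w+1e-9,st):
                c=c0+[dx,dy]
                g=sign*(samp(img,circ(p,c,r-d,z,90))-samp(img,circ(p,c,r+d,z,90)))
                s=np.clip(g,0,40).mean()
                if best is None or s>best[0]: best=(s,c)
    return best
def measure(p,cp,cc,name=None):
    f=cv2.GaussianBlur(p['frame'],(3,3),0).astype(float)
    hsv=cv2.cvtColor(p['frame'],cv2.COLOR_RGB2HSV).astype(float)
    red=255*f[:,:,0]/(f.sum(2)+1)          # redness
    A=fit(red,p,cp,.052,.036,1,.01)
    B=fit(-255*(f[:,:,0]-f[:,:,2])/(f.sum(2)+1),p,cc,.023,.066,1,.01)
    B2=fit(-255*(f[:,:,0]-f[:,:,2])/(f.sum(2)+1),p,cc,.023,.056,1,.01)
    if name:
        im=cv2.cvtColor(p['frame'],cv2.COLOR_RGB2BGR);S=4
        u,v=proj(p,[*A[1],.036]);u0=int(np.clip(u-90,0,512-180));v0=int(np.clip(v-68,0,384-136))
        im=cv2.resize(im[v0:v0+136,u0:u0+180],None,fx=S,fy=S,interpolation=cv2.INTER_CUBIC)
        for c,r,z,col in [(A[1],.052,.036,(255,255,0)),(B[1],.023,.066,(255,0,255)),(B[1],.011,.036,(0,255,255))]:
            q=(circ(p,c,r,z)-[u0,v0]+.5)*S-.5
            cv2.polylines(im,[q.round().astype(int)],True,col,1)
        cv2.imwrite('pics/'+name+'.png',im)
    return A,B,B2
E
python3 - <<'E'
from h import *
p=capture('wrist');a=measure(p,(.518,.014),(.527,.037),'w2f');print('wrist',a)
p=capture('scene');print('scene',measure(p,(.522,.017),(.529,.039),'s2f'))
p=capture('top');print('top',measure(p,(.518,.014),(.527,.037),'t2f'))
E
```

```text
wrist ((np.float64(15.31880248891877), array([0.5195, 0.0155])), (np.float64(28.12207012607121), array([0.528 , 0.0395])), (np.float64(24.076911877655085), array([0.527 , 0.0395])))
scene ((np.float64(6.825947284873622), array([0.5245, 0.02  ])), (np.float64(10.940678734710742), array([0.529, 0.038])), (np.float64(15.999937042002331), array([0.539, 0.051])))
top ((np.float64(3.684417594458827), array([0.5195, 0.0155])), (np.float64(14.963508261381321), array([0.526, 0.037])), (np.float64(14.57771423802628), array([0.527 , 0.0375])))
```

View pics/w2f.png

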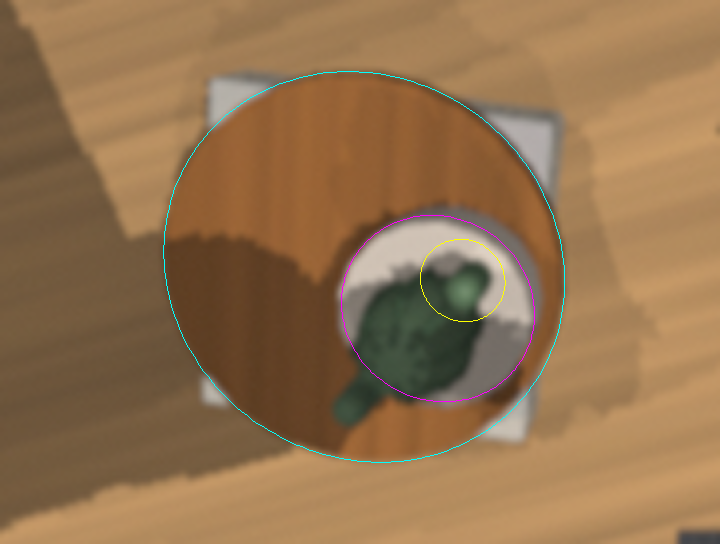

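View pics/s2f.png

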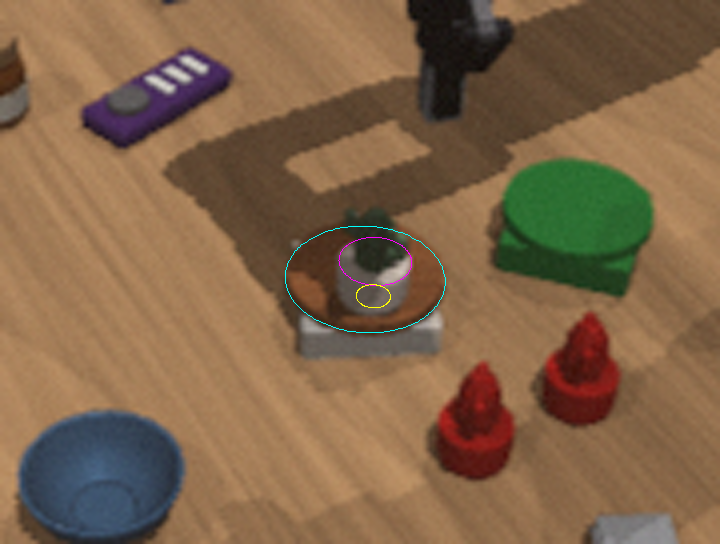

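drive_tool --moves '[{"tx":0,"ty":0,"tz":0,"rx":0,"ry":0,"rz":0.037,"gripper":-1},{"tx":-8,"ty":-15,"tz":0,"rx":0,"ry":0,"rz":0,"gripper":-1},{"tx":0,"ty":0,"tz":40,"rx":0,"ry":0,"rz":0,"gripper":-1},{"tx":0,"ty":0,"tz":45,"rx":0,"ry":0,"rz":0,"gripper":-1},{"tx":0,"ty":0,"tz":45,"rx":0,"ry":0,"rz":0,"gripper":-1},{"tx":0,"ty":0,"tz":30,"rx":0,"ry":0,"rz":0,"gripper":-1},{"tx":0,"ty":0,"tz":10,"rx":0.07,"ry":0,"rz":0,"gripper":-1},{"tx":0,"ty":0,"tz":0,"rx":0.07,"ry":0,"rz":0,"gripper":-1},{"tx":0,"ty":0,"tz":0,"rx":0,"ry":0,"rz":0,"gripper":-1}]'

```text
time: 3.9
tcp_pos: [0.5449, 0.0936, 0.075]
eef_rot: [-172.0, -0.0, 161.9]
contact_force: [0.1, -0.4, 0.2]
width: -0.0002
```

```bash
cat >> h.py <<'E'
C=np.array([.5195,.0155])
def look(name,cc,cp=C):
    s=read_state()
    R=Ro.from_euler('xyz',s['eef_rot'],degrees=True).as_matrix()
    print('t',s['time'],'tcp',s['tcp_pos'].round(4),s['eef_rot'].round(1),'F',s['contact_force'].round(2))
    p=capture('wrist');save(p,name)
    A,B,B2=measure(p,cp,cc,name+'f');print('plinth',A,'cactus66',B,'cactus56',B2)
    for P in (B[1],):
        r=np.append(P,.05)-s['tcp_pos'];print('P in tool',(R.T@r*1e3).round(1),'C in tool',(R.T@(np.append(A[1],.05)-s['tcp_pos'])*1e3).round(1))
    return p
E
python3 - <<'E'
from h import *
look('w3',(.5275,.0395))
p=capture('scene');im=cv2.cvtColor(p['frame'],cv2.COLOR_RGB2BGR)[150:270,210:360]
cv2.imwrite('pics/s3.png',cv2.resize(im,None,fx=5,fy=5,interpolation=cv2.INTER_CUBIC))
E
```

```text
t 3.9 tcp [0.5449 0.0936 0.075 ] [-172.    -0.   161.9] F [ 0.1  -0.42  0.24]
plinth (np.float64(13.339521664870164), array([0.5195, 0.0165])) cactus66 (np.float64(18.691881190330268), array([0.523, 0.048])) cactus56 (np.float64(23.700482973667057), array([0.526, 0.044]))
P in tool [  6.6 -46.2  31.7] C in tool [  0.1 -76.9  36. ]
```

View pics/w3.png

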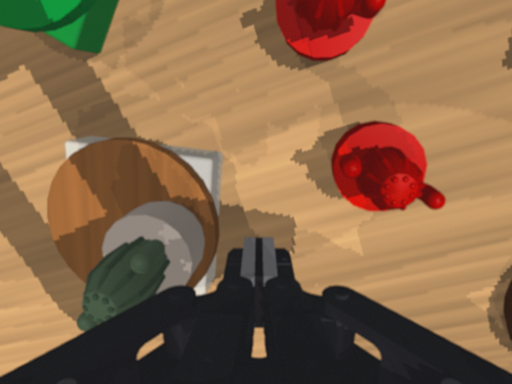

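View pics/s3.png

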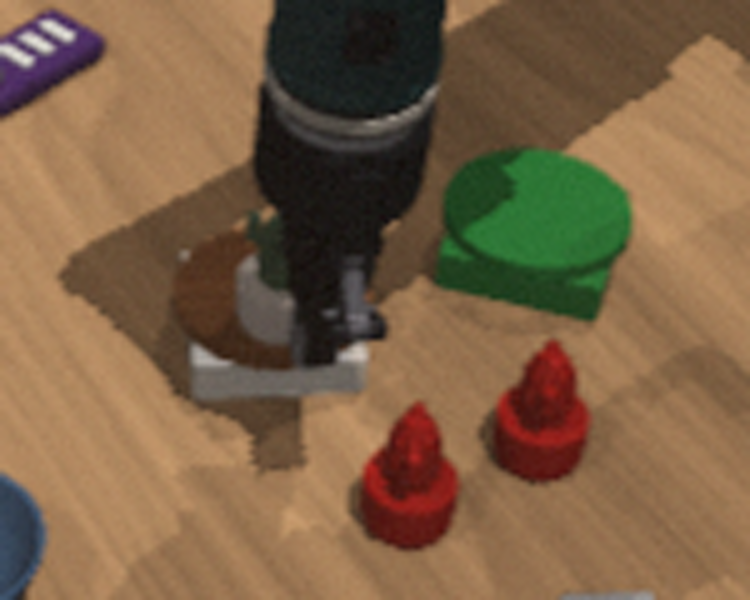

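drive_tool --moves '[{"tx":0,"ty":0,"tz":-30,"rx":-0.07,"ry":0,"rz":0,"gripper":-1},{"tx":0,"ty":0,"tz":-45,"rx":-0.07,"ry":0,"rz":0,"gripper":-1},{"tx":0,"ty":0,"tz":-45,"rx":0,"ry":0,"rz":0.17,"gripper":-1},{"tx":0,"ty":0,"tz":-20,"rx":0,"ry":0,"rz":0.18,"gripper":-1},{"tx":0,"ty":0,"tz":0,"rx":0,"ry":0,"rz":0.18,"gripper":-1},{"tx":0,"ty":0,"tz":0,"rx":0,"ry":0,"rz":0.18,"gripper":-1},{"tx":0,"ty":0,"tz":0,"rx":0,"ry":0,"rz":0.18,"gripper":-1},{"tx":0,"ty":0,"tz":0,"rx":0,"ry":0,"rz":0.18,"gripper":-1},{"tx":0,"ty":0,"tz":0,"rx":0,"ry":0,"rz":0.18,"gripper":-1},{"tx":0,"ty":0,"tz":0,"rx":0,"ry":0,"rz":0.18,"gripper":-1}]'

```text
time: 5.25
tcp_pos: [0.5469, 0.0996, 0.2155]
eef_rot: [179.9, -0.0, 79.5]
contact_force: [-0.2, -0.3, 0.6]
width: -0.0
```

drive_tool --moves '[{"tx":0,"ty":0,"tz":0,"rx":0,"ry":0,"rz":0.14,"gripper":-1},{"tx":0,"ty":0,"tz":0,"rx":0,"ry":0,"rz":0,"gripper":-1}]'

```text
time: 5.5
tcp_pos: [0.547, 0.0997, 0.2154]
eef_rot: [179.9, -0.0, 71.9]
contact_force: [0.1, 0.5, 0.9]
width: 0.0001
```

```bash
python3 - <<'E'
from h import *
look('w4',(.5275,.0395))
E
```

```text
t 5.5 tcp [0.547  0.0997 0.2154] [179.9  -0.   71.9] F [0.12 0.54 0.86]
plinth (np.float64(13.687719068496143), array([0.52 , 0.016])) cactus66 (np.float64(24.76882722866794), array([0.5315, 0.0455])) cactus56 (np.float64(23.637107812956614), array([0.531, 0.043]))
P in tool [-56.4   2.  165.4] C in tool [-88.    0.3 165.3]
```

View pics/w4.png

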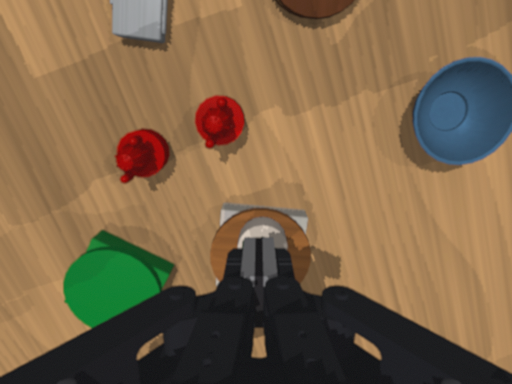

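View pics/w4f.png

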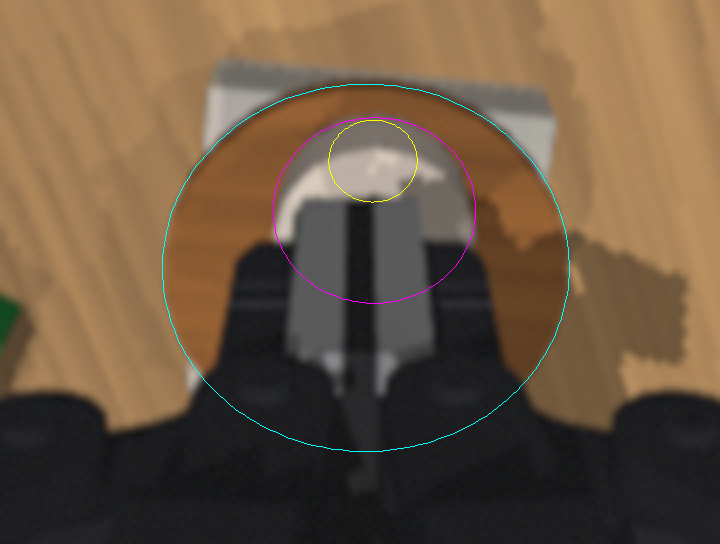

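drive_tool --moves '[{"tx":-45,"ty":0,"tz":0,"rx":0,"ry":0,"rz":0,"gripper":-1},{"tx":-45,"ty":0,"tz":0,"rx":0,"ry":0,"rz":0,"gripper":-1},{"tx":0,"ty":0,"tz":0,"rx":0,"ry":0,"rz":0,"gripper":-1},{"tx":0,"ty":0,"tz":0,"rx":0,"ry":0,"rz":0,"gripper":-1}]'

```text
time: 6.05
tcp_pos: [0.519, 0.0149, 0.2152]
eef_rot: [180.0, -0.1, 71.9]
contact_force: [-0.5, 0.3, 0.4]
width: -0.0001
```

```bash
python3 - <<'E'
from h import *
look('w5',(.5275,.0395))
E
```

```text
t 6.05 tcp [0.519  0.0149 0.2152] [ 1.80e+02 -1.00e-01  7.19e+01] F [-0.5   0.25  0.41]
plinth (np.float64(15.113757528876093), array([0.5195, 0.0145])) cactus66 (np.float64(37.60609090470216), array([0.53  , 0.0385])) cactus56 (np.float64(29.5509520925384), array([0.529 , 0.0375]))
P in tool [ 25.6   3.  165.2] C in tool [ -0.4   0.5 165.2]
```

View pics/w5f.png

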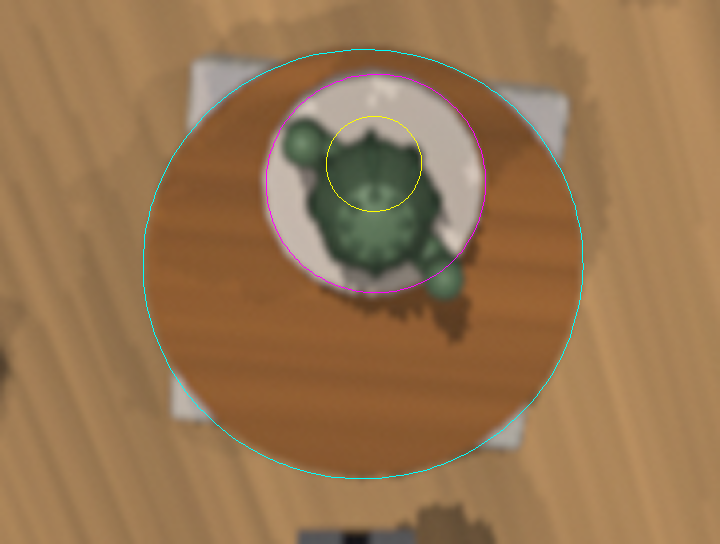

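drive_tool --moves '[{"tx":0,"ty":0,"tz":0,"rx":0,"ry":0,"rz":0.096,"gripper":-1},{"tx":40,"ty":0.5,"tz":0,"rx":0,"ry":0,"rz":0,"gripper":-1},{"tx":40,"ty":0,"tz":0,"rx":0,"ry":0,"rz":0,"gripper":-1},{"tx":0,"ty":0,"tz":40,"rx":0,"ry":0,"rz":0,"gripper":-1},{"tx":0,"ty":0,"tz":45,"rx":0,"ry":0,"rz":0,"gripper":-1},{"tx":0,"ty":0,"tz":40,"rx":0,"ry":-0.07,"rz":0,"gripper":-1},{"tx":0,"ty":0,"tz":20,"rx":0,"ry":-0.07,"rz":0,"gripper":-1},{"tx":0,"ty":0,"tz":0,"rx":0,"ry":0,"rz":0,"gripper":-1},{"tx":0,"ty":0,"tz":0,"rx":0,"ry":0,"rz":0,"gripper":-1}]'

```text
time: 7.22
tcp_pos: [0.5517, 0.0874, 0.071]
eef_rot: [179.9, 7.9, 66.4]
contact_force: [0.9, -0.6, -0.2]
width: -0.0002
```

```bash
python3 - <<'E'
from h import *
s=read_state();p=capture('wrist');save(p,'w6');print(s['tcp_pos'],s['eef_rot'])
R=Ro.from_euler('xyz',s['eef_rot'],degrees=True).as_matrix()
print('x axis',R[:,0]); d=np.array([.5300,.0385])-s['tcp_pos'][:2]; a=R[:2,0]/np.linalg.norm(R[:2,0]);b=R[:2,1]
c=np.array([.5195,.0145])-s['tcp_pos'][:2]
print('P along/lat',d@a,d@b,'C',c@a,c@b)
p=capture('scene');im=cv2.cvtColor(p['frame'],cv2.COLOR_RGB2BGR)[150:270,210:360]
cv2.imwrite('pics/s6.png',cv2.resize(im,None,fx=5,fy=5,interpolation=cv2.INTER_CUBIC))
E
```

```text
[0.55174222 0.08743555 0.07103049] [179.91432867   7.91410529  66.40090219]
x axis [ 0.39652165  0.90764117 -0.13768839]
P along/lat -0.05354718226662281 -0.000344324990067858 C -0.07974355240321468 -0.000363562605576859
```

View pics/w6.png

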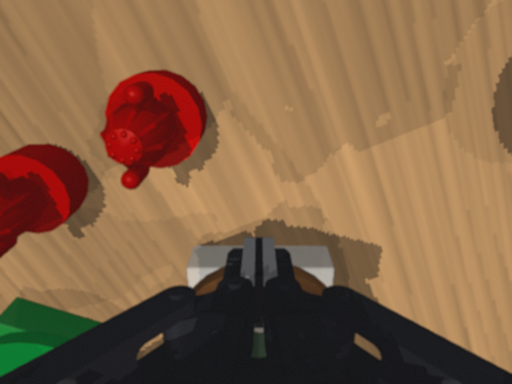

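View pics/s6.png

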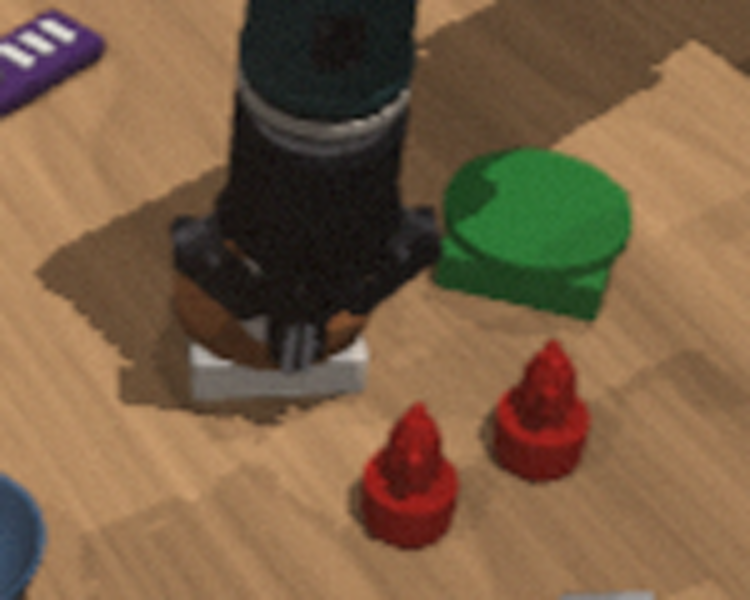

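drive_tool --moves '[{"tx":1.2,"ty":0,"tz":8.9,"rx":0,"ry":0,"rz":0,"gripper":-1},{"tx":-7,"ty":0,"tz":1,"rx":0,"ry":0,"rz":0,"gripper":-1},{"tx":-5,"ty":0,"tz":0.7,"rx":0,"ry":0,"rz":0,"gripper":-1},{"tx":-3,"ty":0,"tz":0.4,"rx":0,"ry":0,"rz":0,"gripper":-1},{"tx":0,"ty":0,"tz":0,"rx":0,"ry":0,"rz":0,"gripper":-1}]'

```text
time: 7.95
tcp_pos: [0.5448, 0.0725, 0.0612]
eef_rot: [180.0, 8.0, 66.3]
contact_force: [-0.1, 0.3, -0.0]
width: -0.0003
```

drive_tool --moves '[{"tx":-2.5,"ty":0,"tz":0.35,"rx":0,"ry":0,"rz":0,"gripper":-1},{"tx":-2.5,"ty":0,"tz":0.35,"rx":0,"ry":0,"rz":0,"gripper":-1},{"tx":-2.5,"ty":0,"tz":0.35,"rx":0,"ry":0,"rz":0,"gripper":-1},{"tx":0,"ty":0,"tz":0,"rx":0,"ry":0,"rz":0,"gripper":-1}]'

```text
time: 8.45
tcp_pos: [0.5417, 0.0657, 0.061]
eef_rot: [180.0, 8.0, 66.3]
contact_force: [0.6, -0.2, 0.3]
width: 0.0001
```

```bash
python3 - <<'E'
from h import *
s=read_state();print(s['tcp_pos'],s['contact_force'],s['moment'])
p=capture('wrist');save(p,'w7')
p=capture('scene');im=cv2.cvtColor(p['frame'],cv2.COLOR_RGB2BGR)[180:240,230:305]
cv2.imwrite('pics/s7.png',cv2.resize(im,None,fx=9,fy=9,interpolation=cv2.INTER_CUBIC))
p=capture('top');im=cv2.cvtColor(p['frame'],cv2.COLOR_RGB2BGR)[170:230,200:275]
cv2.imwrite('pics/t7.png',cv2.resize(im,None,fx=9,fy=9,interpolation=cv2.INTER_CUBIC))
E
```

```text
[0.54171648 0.0656704  0.06102929] [ 0.57179039 -0.21736733  0.26276288] [ 0.06504549 -0.02667226  0.02798199]
```

View pics/s7.png

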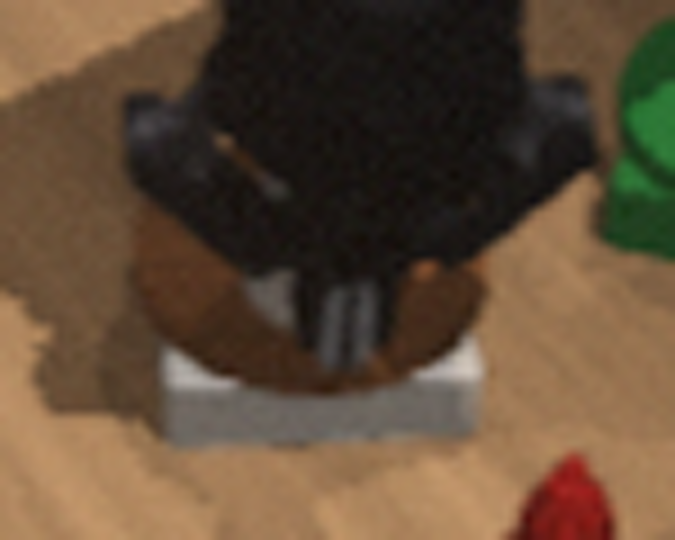

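View pics/t7.png

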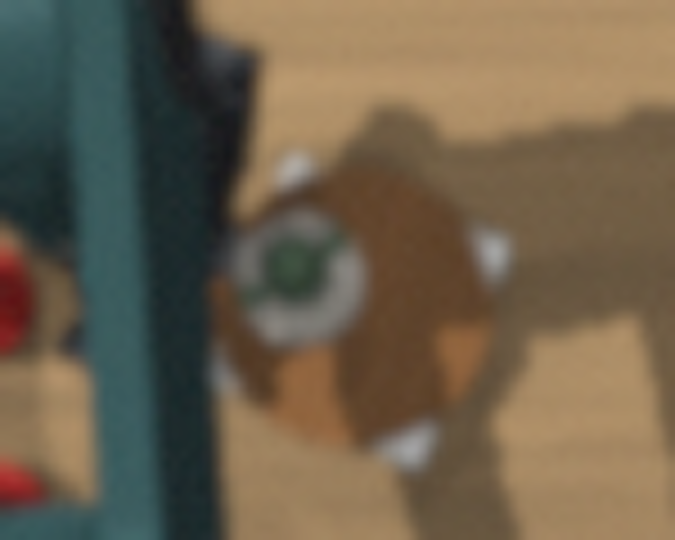

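```bash
cat >> h.py <<'E'
def toppot(name=None):
    p=capture('top');f=cv2.GaussianBlur(p['frame'],(3,3),0).astype(float)
    B=fit(-255*(f[:,:,0]-f[:,:,2])/(f.sum(2)+1),p,(.523,.028),.023,.066,1,.016)
    A=fit(255*f[:,:,0]/(f.sum(2)+1),p,C,.052,.036,1,.006)
    s=read_state();print('t',s['time'],'tcp',s['tcp_pos'].round(4),'toppot',B,'plinth',A,'dist',np.linalg.norm(s['tcp_pos'][:2]-B[1]).round(4))
    return p
E
python3 - <<'E'
from h import *
toppot();toppot()
E
```

```text
t 8.65 tcp [0.5417 0.0658 0.0609] toppot (np.float64(12.894761262554637), array([0.5245, 0.0315])) plinth (np.float64(4.918172049733907), array([0.5215, 0.019 ])) dist 0.0383
t 8.7 tcp [0.5417 0.0658 0.0609] toppot (np.float64(12.957096748500382), array([0.524 , 0.0315])) plinth (np.float64(4.8736318375395715), array([0.522, 0.018])) dist 0.0386
```

drive_tool --moves '[{"tx":-2,"ty":0,"tz":0.28,"rx":0,"ry":0,"rz":0,"gripper":-1},{"tx":-2,"ty":0,"tz":0.28,"rx":0,"ry":0,"rz":0,"gripper":-1},{"tx":-2,"ty":0,"tz":0.28,"rx":0,"ry":0,"rz":0,"gripper":-1},{"tx":-2,"ty":0,"tz":0.28,"rx":0,"ry":0,"rz":0,"gripper":-1},{"tx":-2,"ty":0,"tz":0.28,"rx":0,"ry":0,"rz":0,"gripper":-1},{"tx":-2,"ty":0,"tz":0.28,"rx":0,"ry":0,"rz":0,"gripper":-1},{"tx":0,"ty":0,"tz":0,"rx":0,"ry":0,"rz":0,"gripper":-1}]'

```text
time: 9.57
tcp_pos: [0.5368, 0.0545, 0.061]
eef_rot: [-180.0, 8.0, 66.3]
contact_force: [-0.2, 0.3, 0.5]
width: -0.0
```

```bash
python3 - <<'E'
from h import *
p=toppot();im=cv2.cvtColor(p['frame'],cv2.COLOR_RGB2BGR)[170:230,200:275]
cv2.imwrite('pics/t8.png',cv2.resize(im,None,fx=9,fy=9,interpolation=cv2.INTER_CUBIC))
E
```

```text
t 9.625 tcp [0.5368 0.0545 0.061 ] toppot (np.float64(12.968856068754706), array([0.52, 0.02])) plinth (np.float64(3.9065275359692984), array([0.52  , 0.0085])) dist 0.0384
```

View pics/t8.png

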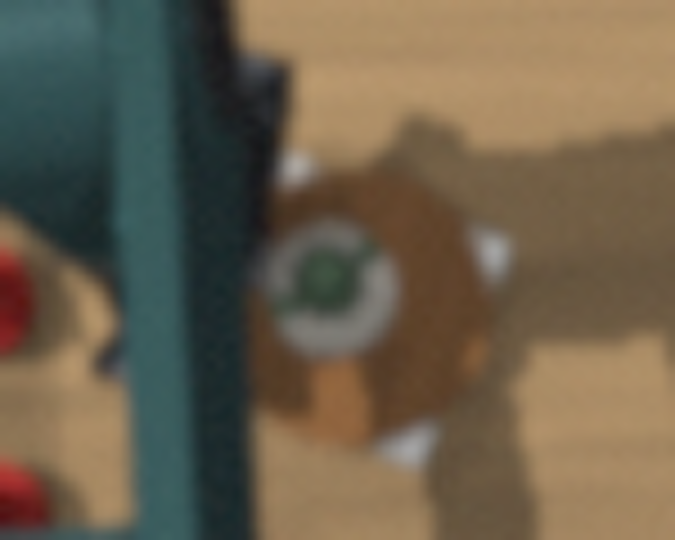

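drive_tool --moves '[{"tx":-2,"ty":0,"tz":0.28,"rx":0,"ry":0,"rz":0,"gripper":-1},{"tx":-2,"ty":0,"tz":0.28,"rx":0,"ry":0,"rz":0,"gripper":-1},{"tx":-1,"ty":0,"tz":0.14,"rx":0,"ry":0,"rz":0,"gripper":-1},{"tx":0,"ty":0,"tz":0,"rx":0,"ry":0,"rz":0,"gripper":-1},{"tx":5,"ty":0,"tz":-0.7,"rx":0,"ry":0,"rz":0,"gripper":-1},{"tx":20,"ty":0,"tz":-2.8,"rx":0,"ry":0,"rz":0,"gripper":-1},{"tx":15,"ty":0,"tz":-2.1,"rx":0,"ry":0.07,"rz":0,"gripper":-1},{"tx":0,"ty":0,"tz":-40,"rx":0,"ry":0.07,"rz":0,"gripper":-1},{"tx":0,"ty":0,"tz":-60,"rx":0,"ry":0,"rz":0,"gripper":-1},{"tx":0,"ty":0,"tz":-50,"rx":0,"ry":0,"rz":0,"gripper":-1}]'

```text
time: 10.88
tcp_pos: [0.5528, 0.0908, 0.2133]
eef_rot: [179.9, -0.1, 66.4]
contact_force: [0.6, -0.0, -0.2]
width: 0.0001
```

drive_tool --moves '[{"tx":-40,"ty":0,"tz":0,"rx":0,"ry":0,"rz":0,"gripper":-1},{"tx":-40,"ty":0,"tz":0,"rx":0,"ry":0,"rz":0,"gripper":-1},{"tx":0,"ty":0,"tz":0,"rx":0,"ry":0,"rz":0,"gripper":-1},{"tx":0,"ty":0,"tz":0,"rx":0,"ry":0,"rz":0,"gripper":-1}]'

```text
time: 11.38
tcp_pos: [0.5206, 0.0174, 0.2109]
eef_rot: [-180.0, -0.1, 66.4]
contact_force: [0.7, -0.8, 0.1]
width: 0.0002
```

```bash
python3 - <<'E'
from h import *
look('w9',(.5215,.0185))
E
```

```text
t 11.375 tcp [0.5206 0.0174 0.2109] [-1.80e+02 -1.00e-01  6.64e+01] F [ 0.68 -0.8   0.11]
plinth (np.float64(15.385933207134006), array([0.5195, 0.0145])) cactus66 (np.float64(33.22216602915463), array([0.5215, 0.018 ])) cactus56 (np.float64(25.234845288037448), array([0.521, 0.017]))
P in tool [  0.7   0.5 160.9] C in tool [-3.300e+00  1.000e-01  1.609e+02]
```

View pics/w9f.png

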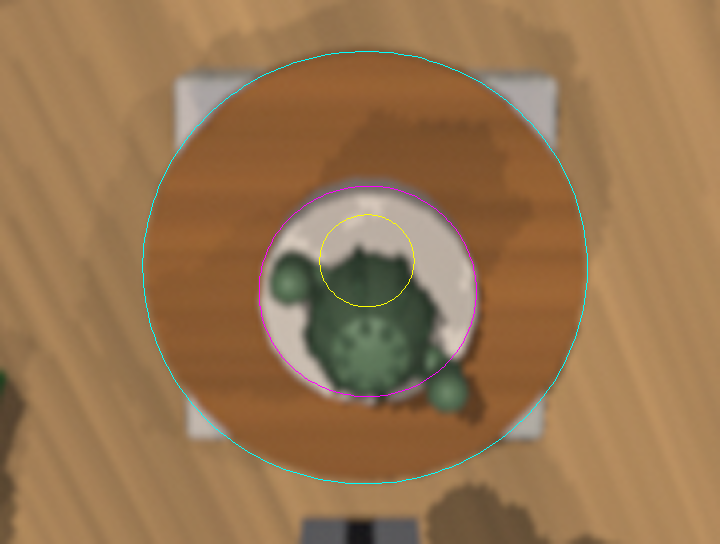

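```bash
python3 - <<'E'
from h import *
p=capture('wrist')
f=cv2.GaussianBlur(p['frame'],(3,3),0).astype(float)
ch=-255*(f[:,:,0]-f[:,:,2])/(f.sum(2)+1)
for z in (.062,.066,.070):
  for r in (.022,.023,.024): print(z,r,fit(ch,p,(.521,.017),r,z,1,.005,.001))
red=255*f[:,:,0]/(f.sum(2)+1)
for r in (.051,.052,.053): print(r,fit(red,p,(.5195,.0145),r,.036,1,.004,.001))
# threshold contour of white disc, hull
m=(ch>-40).astype(np.uint8)
print([(np.round(ch[int(v),int(u)],0)) for u,v in [proj(p,[.521,.030,.066]),proj(p,[.5195,-.025,.036])]])
g=outline_of(p,'cactus');print([(np.round(x['extent'],1),x['conf']) for x in g])
print([(np.round(d['point'],1),d['conf'],onz(p,d['point'][1],d['point'][0],.036)) for l in ('cactus','plinth_top') for d in spot_point(p,l)])
toppot()
E
```

```text
0.062 0.022 (np.float64(21.327357523420996), array([0.523, 0.02 ]))
0.062 0.023 (np.float64(24.859439596389286), array([0.5215, 0.0185]))
0.062 0.024 (np.float64(33.46260743182578), array([0.5215, 0.017 ]))
0.066 0.022 (np.float64(22.111538448594743), array([0.5235, 0.02  ]))
0.066 0.023 (np.float64(27.356032566524615), array([0.522, 0.019]))
0.066 0.024 (np.float64(35.88179942578793), array([0.5215, 0.0175]))
0.07 0.022 (np.float64(23.418780085307674), array([0.523 , 0.0205]))
0.07 0.023 (np.float64(30.92532032671173), array([0.522, 0.019]))
0.07 0.024 (np.float64(36.07693388945687), array([0.522 , 0.0185]))
0.051 (np.float64(14.428000909905924), array([0.52 , 0.015]))
0.052 (np.float64(11.172273459881456), array([0.5195, 0.0145]))
0.053 (np.float64(7.081035558531916), array([0.519, 0.013]))
[np.float64(-12.0), np.float64(-83.0)]
[(array([118.1,  67.7,  66.4,  55.1]), 0.85), (array([261. , 180.7,  53.8,  60.2]), 0.59), (array([202.8,  28.1,  62.5,  53. ]), 0.57)]
[(array([170.9, 263.3]), 0.85, array([0.52479333, 0.01871626, 0.036     ])), (array([ 74.8, 131.4]), 0.75, array([0.45448617, 0.14198202, 0.036     ])), (array([ 27.6, 206.5]), 0.56, array([0.53000286, 0.14918731, 0.036     ])), (array([237. , 103.7]), 0.84, array([0.3531715, 0.0206497, 0.036    ])), (array([356.8, 464.7]), 0.63, array([ 0.64730966, -0.26827462,  0.036     ]))]
t 11.675 tcp [0.5203 0.0171 0.2107] toppot (np.float64(5.036131285820688), array([0.5165, 0.0165])) plinth (np.float64(1.1165797493031788), array([0.5215, 0.0175])) dist 0.0039
```

drive_tool --moves '[{"tx":40,"ty":0,"tz":0,"rx":0,"ry":0,"rz":0,"gripper":-1},{"tx":35,"ty":0,"tz":0,"rx":0,"ry":0,"rz":0,"gripper":-1},{"tx":0,"ty":0,"tz":50,"rx":0,"ry":0,"rz":0,"gripper":-1},{"tx":0,"ty":0,"tz":50,"rx":0,"ry":0,"rz":0,"gripper":-1},{"tx":0,"ty":0,"tz":40,"rx":0,"ry":-0.07,"rz":0,"gripper":-1},{"tx":0,"ty":0,"tz":6,"rx":0,"ry":-0.07,"rz":0,"gripper":-1},{"tx":0,"ty":0,"tz":0,"rx":0,"ry":0,"rz":0,"gripper":-1},{"tx":0,"ty":0,"tz":0,"rx":0,"ry":0,"rz":0,"gripper":-1}]'

```text
time: 12.68
tcp_pos: [0.5507, 0.0849, 0.0657]
eef_rot: [179.9, 7.9, 66.3]
contact_force: [-0.8, 0.0, -0.7]
width: -0.0001
```

```bash
python3 - <<'E'
from h import *
s=read_state();R=Ro.from_euler('xyz',s['eef_rot'],degrees=True).as_matrix()
print(s['time'],s['tcp_pos'],s['eef_rot']);print('delta to old end',R.T@(np.array([.5348,.0499,.061])-s['tcp_pos'])*1e3)
E
```

```text
12.675 [0.55072515 0.08491845 0.06574265] [179.9201816    7.92432444  66.34091807]
delta to old end [-37.44463406  -0.54787571   9.99969963]
```

drive_tool --moves '[{"tx":0,"ty":-0.5,"tz":5,"rx":0,"ry":0,"rz":0,"gripper":-1},{"tx":-12,"ty":0,"tz":1.6,"rx":0,"ry":0,"rz":0,"gripper":-1},{"tx":-12,"ty":0,"tz":1.6,"rx":0,"ry":0,"rz":0,"gripper":-1},{"tx":-8,"ty":0,"tz":1.1,"rx":0,"ry":0,"rz":0,"gripper":-1},{"tx":-3,"ty":0,"tz":0.4,"rx":0,"ry":0,"rz":0,"gripper":-1},{"tx":-2,"ty":0,"tz":0.28,"rx":0,"ry":0,"rz":0,"gripper":-1},{"tx":-2,"ty":0,"tz":0.28,"rx":0,"ry":0,"rz":0,"gripper":-1},{"tx":-1.4,"ty":0,"tz":0.2,"rx":0,"ry":0,"rz":0,"gripper":-1},{"tx":0,"ty":0,"tz":0,"rx":0,"ry":0,"rz":0,"gripper":-1}]'

```text
time: 13.8
tcp_pos: [0.533, 0.047, 0.0602]
eef_rot: [180.0, 8.0, 66.3]
contact_force: [0.0, -0.4, 0.2]
width: -0.0002
```

drive_tool --moves '[{"tx":5,"ty":0,"tz":-0.7,"rx":0,"ry":0,"rz":0,"gripper":-1},{"tx":20,"ty":0,"tz":-2.8,"rx":0,"ry":0,"rz":0,"gripper":-1},{"tx":15,"ty":0,"tz":-2.1,"rx":0,"ry":0.07,"rz":0,"gripper":-1},{"tx":0,"ty":0,"tz":-40,"rx":0,"ry":0.07,"rz":0,"gripper":-1},{"tx":0,"ty":0,"tz":-60,"rx":0,"ry":0,"rz":0,"gripper":-1},{"tx":0,"ty":0,"tz":-50,"rx":0,"ry":0,"rz":0,"gripper":-1},{"tx":-40,"ty":0,"tz":0,"rx":0,"ry":0,"rz":0,"gripper":-1},{"tx":-40,"ty":0,"tz":0,"rx":0,"ry":0,"rz":0,"gripper":-1},{"tx":0,"ty":0,"tz":0,"rx":0,"ry":0,"rz":0,"gripper":-1},{"tx":0,"ty":0,"tz":0,"rx":0,"ry":0,"rz":0,"gripper":-1}]'

```text
time: 15.05
tcp_pos: [0.5187, 0.0142, 0.2101]
eef_rot: [-180.0, -0.1, 66.4]
contact_force: [0.4, 0.4, -0.1]
width: -0.0001
```

```bash
python3 - <<'E'
from h import *
p=look('w10',(.5195,.0145))
f=cv2.GaussianBlur(p['frame'],(3,3),0).astype(float)
ch=-255*(f[:,:,0]-f[:,:,2])/(f.sum(2)+1)
for r in (.023,.024): print(r,fit(ch,p,(.5195,.0145),r,.066,1,.005,.001))
red=255*f[:,:,0]/(f.sum(2)+1)
for r in (.051,.052): print(r,fit(red,p,(.5195,.0145),r,.036,1,.004,.001))
E
```

```text
t 15.05 tcp [0.5187 0.0142 0.2101] [-1.80e+02 -1.00e-01  6.64e+01] F [ 0.42  0.38 -0.1 ]
plinth (np.float64(15.370567136694945), array([0.5195, 0.0145])) cactus66 (np.float64(32.749017617534605), array([0.5205, 0.015 ])) cactus56 (np.float64(25.257948026169668), array([0.5195, 0.014 ]))
P in tool [  1.3   1.4 160.1] C in tool [  0.4   0.6 160.1]
0.023 (np.float64(27.213183856724502), array([0.5205, 0.016 ]))
0.024 (np.float64(35.49364313533022), array([0.5205, 0.0145]))
0.051 (np.float64(14.347948568546498), array([0.52 , 0.015]))
0.052 (np.float64(11.169960863479194), array([0.5195, 0.0145]))
```

View pics/w10f.png

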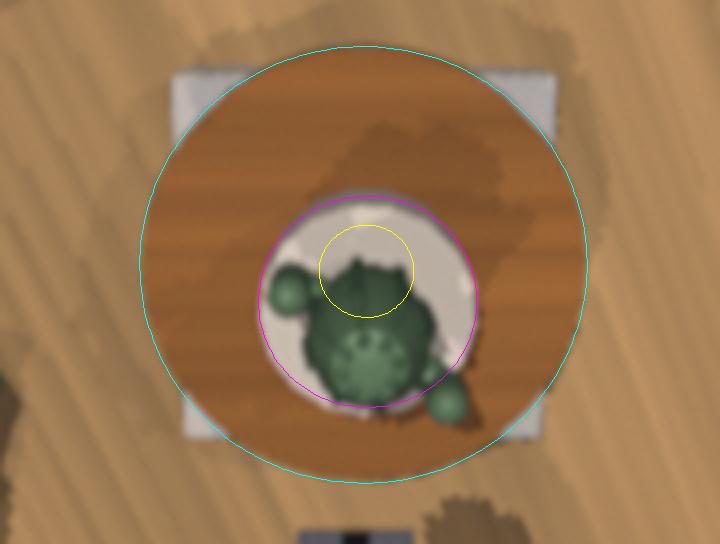

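drive_tool --moves '[{"tx":0,"ty":0,"tz":-40,"rx":0,"ry":0,"rz":0,"gripper":-1},{"tx":40,"ty":10,"tz":-20,"rx":0,"ry":0,"rz":0,"gripper":-1},{"tx":50,"ty":10,"tz":0,"rx":0,"ry":0,"rz":0,"gripper":-1},{"tx":50,"ty":20,"tz":0,"rx":0,"ry":0,"rz":0,"gripper":-1},{"tx":50,"ty":30,"tz":0,"rx":0,"ry":0,"rz":0,"gripper":-1},{"tx":50,"ty":30,"tz":0,"rx":0,"ry":0,"rz":0,"gripper":-1},{"tx":0,"ty":0,"tz":0,"rx":0,"ry":0,"rz":0,"gripper":-1},{"tx":0,"ty":0,"tz":0,"rx":0,"ry":0,"rz":0,"gripper":-1}]'

```text
time: 16.1
tcp_pos: [0.7058, 0.1941, 0.2686]
eef_rot: [-179.9, 0.1, 66.4]
contact_force: [-0.7, -0.2, 1.0]
width: 0.0001
```

```bash
python3 - <<'E'
from h import *
for n,b in [('scene',(225,170)),('top',(200,165))]:
    p=capture(n);save(p,n+'11');print(n,measure(p,C,C,n+'11f'))
print(read_state()['tcp_pos'],read_state()['qpos'])
E
```

```text
scene ((np.float64(6.928605188972334), array([0.524, 0.02 ])), (np.float64(9.459864032094805), array([0.5215, 0.016 ])), (np.float64(16.27303046576438), array([0.5305, 0.0275])))
top ((np.float64(4.35414874038236), array([0.5195, 0.0155])), (np.float64(14.90824402452917), array([0.517, 0.013])), (np.float64(14.46060422696241), array([0.518 , 0.0135])))
[0.70541404 0.1928391  0.27193115] [ 1.08513971e+01  2.93505450e+01  4.48973537e+01 -2.30500594e-03
  1.05630633e+02  3.45096910e+01]
```

View pics/scene11f.png

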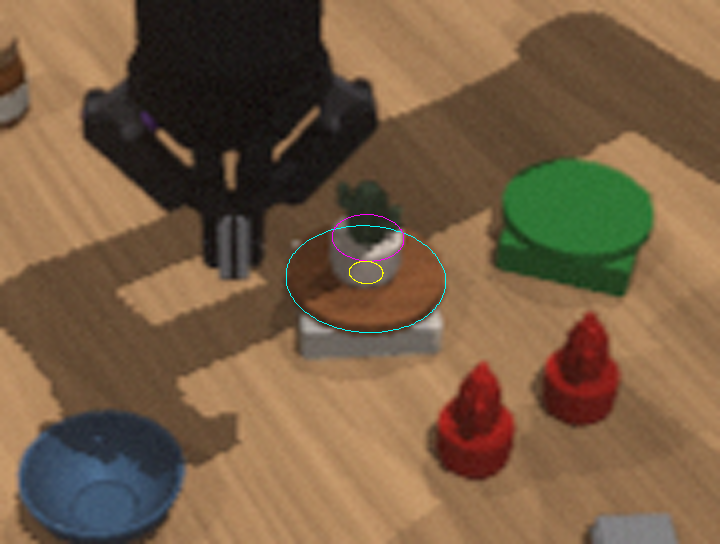

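View pics/top11f.png

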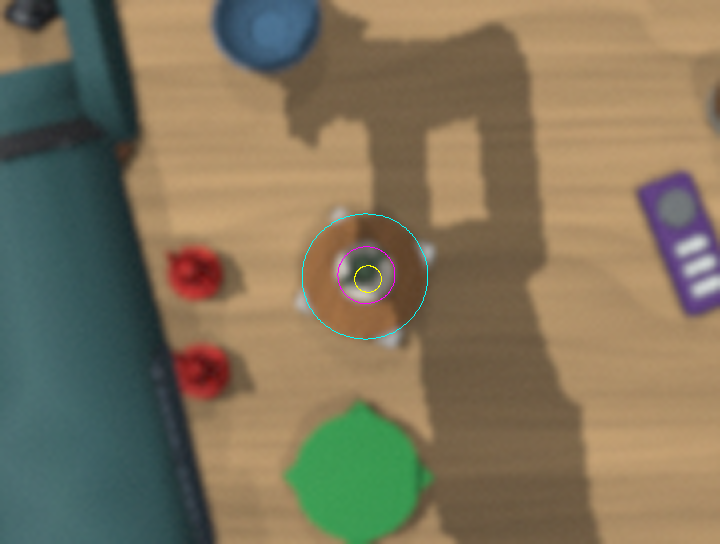

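View pics/scene11.png

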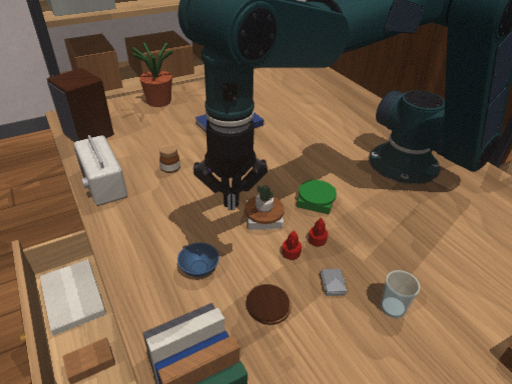

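drive_tool --moves '[{"tx":0,"ty":0,"tz":0,"rx":0,"ry":0,"rz":-0.17,"gripper":-1},{"tx":0,"ty":0,"tz":0,"rx":0,"ry":0,"rz":-0.17,"gripper":-1},{"tx":0,"ty":0,"tz":0,"rx":0,"ry":0,"rz":-0.17,"gripper":-1},{"tx":0,"ty":0,"tz":0,"rx":0,"ry":0,"rz":-0.17,"gripper":-1},{"tx":0,"ty":0,"tz":0,"rx":0,"ry":0,"rz":-0.17,"gripper":-1},{"tx":0,"ty":0,"tz":0,"rx":0,"ry":0,"rz":-0.17,"gripper":-1},{"tx":0,"ty":0,"tz":0,"rx":0,"ry":0,"rz":-0.17,"gripper":-1},{"tx":0,"ty":0,"tz":0,"rx":0,"ry":0,"rz":-0.17,"gripper":-1},{"tx":0,"ty":0,"tz":0,"rx":0,"ry":0,"rz":-0.17,"gripper":-1},{"tx":0,"ty":0,"tz":0,"rx":0,"ry":0,"rz":-0.17,"gripper":-1}]'

```text
time: 17.45
tcp_pos: [0.7051, 0.1919, 0.2735]
eef_rot: [179.9, 0.2, 164.0]
contact_force: [0.2, -1.0, 0.1]
width: -0.0002
```

drive_tool --moves '[{"tx":26,"ty":-45,"tz":5,"rx":0,"ry":0,"rz":0,"gripper":-1},{"tx":26,"ty":-45,"tz":10,"rx":0,"ry":0,"rz":0,"gripper":-1},{"tx":26,"ty":-45,"tz":10,"rx":0,"ry":0,"rz":0,"gripper":-1},{"tx":26,"ty":-45,"tz":15,"rx":0,"ry":0,"rz":0,"gripper":-1},{"tx":25,"ty":-43,"tz":15,"rx":0,"ry":0,"rz":0,"gripper":-1},{"tx":0,"ty":0,"tz":0,"rx":0,"ry":0,"rz":0,"gripper":-1},{"tx":0,"ty":0,"tz":0,"rx":0,"ry":0,"rz":0,"gripper":-1}]'

```text
time: 18.32
tcp_pos: [0.5199, 0.0148, 0.2174]
eef_rot: [179.9, 0.3, 163.7]
contact_force: [0.1, 0.2, 0.7]
width: -0.0
```

```bash
python3 - <<'E'
from h import *
p=look('w12',(.5195,.0145))
f=cv2.GaussianBlur(p['frame'],(3,3),0).astype(float)
ch=-255*(f[:,:,0]-f[:,:,2])/(f.sum(2)+1)
for r in (.023,.024): print(r,fit(ch,p,(.5195,.0145),r,.066,1,.005,.001))
red=255*f[:,:,0]/(f.sum(2)+1)
for r in (.051,.052): print(r,fit(red,p,(.5195,.0145),r,.036,1,.004,.001))
E
```

```text
t 18.325 tcp [0.5199 0.0148 0.2174] [179.9   0.3 163.7] F [0.13 0.19 0.74]
plinth (np.float64(15.668773105807524), array([0.5195, 0.0145])) cactus66 (np.float64(34.02845164383122), array([0.518 , 0.0135])) cactus56 (np.float64(25.727532014915667), array([0.5195, 0.013 ]))
P in tool [  2.2  -2.  167.4] C in tool [  1.1  -0.7 167.4]
0.023 (np.float64(28.16804689544384), array([0.517 , 0.0135]))
0.024 (np.float64(36.127471614349616), array([0.518 , 0.0135]))
0.051 (np.float64(14.212580819464259), array([0.519 , 0.0145]))
0.052 (np.float64(11.366896904555311), array([0.5195, 0.0145]))
```

View pics/w12f.png

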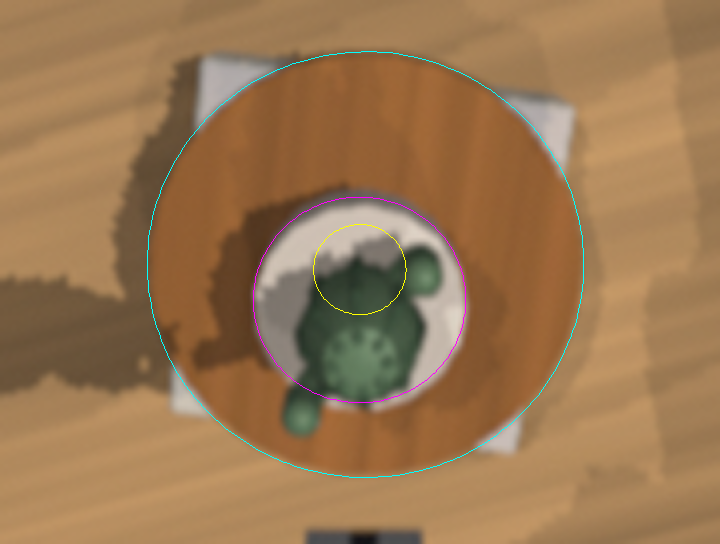

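drive_tool --moves '[{"tx":0,"ty":0,"tz":-40,"rx":0,"ry":0,"rz":0,"gripper":-1},{"tx":-10,"ty":45,"tz":-15,"rx":0,"ry":0,"rz":0,"gripper":-1},{"tx":-10,"ty":50,"tz":0,"rx":0,"ry":0,"rz":0,"gripper":-1},{"tx":-10,"ty":50,"tz":0,"rx":0,"ry":0,"rz":0,"gripper":-1},{"tx":0,"ty":50,"tz":0,"rx":0,"ry":0,"rz":0,"gripper":-1},{"tx":0,"ty":0,"tz":0,"rx":0,"ry":0,"rz":0,"gripper":-1},{"tx":0,"ty":0,"tz":0,"rx":0,"ry":0,"rz":0,"gripper":-1}]'

```text
time: 19.25
tcp_pos: [0.6037, 0.1945, 0.2706]
eef_rot: [180.0, 0.1, 163.8]
contact_force: [0.4, 0.1, 0.5]
width: 0.0001
```

```bash
python3 - <<'E'
from h import *
p=capture('top');save(p,'t13');print(measure(p,C,C)[:2],read_state()['contact_force'],read_state()['tcp_pos'])
hand_in()
E
```

```text
((np.float64(4.409406597541645), array([0.52 , 0.015])), (np.float64(15.065347221814639), array([0.518, 0.012]))) [ 0.20476902 -0.90574736 -0.3154708 ] [0.60353645 0.19375133 0.27073754]
the job is handed in; nothing more can be done
```

View pics/t13.png

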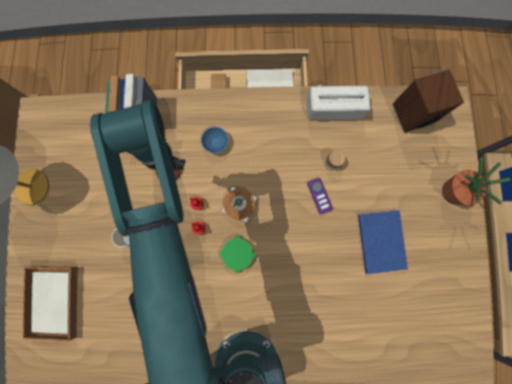

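The cactus now stands upright at the middle of the wooden top. The hand is clear of everything, and I handed the job in at about 19 s of the 58 s allowed. I pushed it about 26 mm with the shut fingertips, low on the pot wall, in two light, slow pushes.

- **Centring:** the last wrist-camera views, taken from two directions, each put the cactus within about 2 mm of the centre. Their biases roughly cancel, so I estimate it is about 1 mm off.
- **Disagreement:** the coarser overview cameras read 3.6 mm off (top) and about 4.7 mm off (scene). They had shown a similar shift against the wrist camera before I moved anything, so I trusted the wrist camera.
- **Everything else:** the plinth fit gave the same position before and after. Nothing else looked moved, though the arm hid part of the console in the final pictures. Contact forces stayed at sensor-noise level, about 1 N.

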